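# Slide the label plate out over the end of the ledge

## Task

Two metal plates lie on the low wooden ledge; push the one with two holes along the ledge, away from the plain plate, until the hole at its leading end is wholly out past the end of the ledge while more than half of the plate still rests on it. It should finish flat, with its long side against the metal rail along the ledge's far edge. Only push it with the fingertips, never lift it, and leave the plain plate and the things behind the ledge where they are.

Things in the scene. Friction and masses are not known exactly. Their poses are not given: they have to be found in the camera images.
- ledge: low wooden ledge fixed to the table: a board 120 mm deep (its x) and 320 mm long (its y), its flat top 45 mm above the table, both ends (y = -160 and +160 mm) open. Along its far edge runs a metal rail 12 mm wide standing 11 mm above the top, with its near face at x = +48 mm. Origin: centre of the footprint, on the table; x points across the ledge away from the robot towards the rail, y along the ledge to the robot's left, z up. It starts with yaw between 0.1 and 0.5 rad
- label_plate: loose bare-metal plate 60 x 100 x 6 mm (x, y, z), about 0.1 kg, with two 14 mm through holes on its long centre line, each centred 14 mm from an end (y = -36 and +36 mm). Origin: centre of its underside; y along its length, z up. It starts flat on the ledge, on its left or its right half, 10 to 22 mm clear of the rail and turned up to about 0.12 rad from it, wholly on the ledge. Against the rail its origin is at x = +18 mm in the ledge's frame
- blank_plate: loose plain metal plate without holes, 60 x 70 x 6 mm (x, y, z), flat on the other half of the ledge, with 65 mm or more free between the two plates. Origin: centre of its underside. To be left alone
- press_block: loose wooden block 48 x 95 x 36 mm (x, y, z) on the table behind the ledge; origin: centre of its underside. To be left alone
- paste_pot: loose round lidded pot, 62 mm in diameter, 35 mm high, on the table behind the ledge; origin: centre of its underside. To be left alone
- clamp: loose spring clamp lying flat, 57 x 116 x 19 mm (x, y, z), on the table behind the ledge; origin: centre of its underside. To be left alone
- mic_1: desk microphone fixed to the table at the right of the ledge, between it and the arm's start: a base 125 x 150 x 50 mm nearest the robot and, from it, a thin gooseneck that rises and leans away from the robot, up to 256 mm above the table; the whole spans 366 x 192 mm in plan. Origin: centre of that span, on the table. It is only in the way: cross above it with the fingertips over 300 mm high
Mind the look-alikes: they are no part of the job. What is shaped like the label_plate but purple or red is not meant.

How it is judged:
By the outcome, as a careful person would: the job done as asked, in the order asked, and still so for the second after the job is handed in, with the robot touching nothing.
It also fails if it takes over 51 s, if anything falls off the work surface, if the arm or the gripper's body presses on something with over 40 N, if the wrist force passes 120 N, or if a joint passes its speed limit or range.

## Robot

A 7-joint arm with a two-finger parallel gripper is mounted at the origin on a cart in front of the work surface, level with it; the furniture and walls round the work are solid. World frame = base frame: x ahead of the robot, y to its left, z up, the work surface at z = 0. Lengths are in m, angles in rad, forces in N, time in s.
With the tool pointing down it reaches from about 0.425 to 0.875 m from the base axis. Payload 4.7 kg.
Tool frame: the origin (TCP) lies between the finger pads; the fingertips stand 14 mm ahead of it and the grasp point (between the pads) lies 5 mm behind it; z points along the fingers, y is the line along which they close (so a half turn about z gives the same grasp; the last joint's range is limited). The gripper opens to 87 mm and grips with 3 to 60 N. Pads are 19 mm wide; open, the fingers measure 117 mm over their backs; the gripper's body (75 mm by 190 mm) begins 51 mm behind the grasp point.
Start: joints at [-1.292, 0.321, -0.07, 1.45, 0.023, 1.371, -0.057], TCP at [0.17, 0.627, 0.237] pointing down, gripper open.
Joint ranges: [-2.86, 2.86], [-0.3, 2.09], [-1.38, 1.24], [0.06, 2.45], [-1.56, 4.7], [0.09, 2.05], [-2.69, 2.69]. Speed limits (rad/s): [2.57, 2.57, 3.14, 3.14, 3.14, 3.14, 3.14].

## Interface

Orientations are given as a rotation vector (axis times angle).
In Python, from bench import ctrl gives the robot as it stands.
- The arm moves only by the shell command python3 -m inch 'ROWS' [OPENING] [FORCE]. ROWS is JSON, a list of rows, each a list of 6 numbers: the shift along the world's x, y, z in mm, then the turn, a rotation vector about the world's x, y, z in degrees. In form: [[tx, ty, tz, rx, ry, rz], ...]. A call has 1 to 20 rows; each row is the pose to reach, as a shift and turn from the pose commanded when the call began; what a row does not reach only later rows make up. A row lasts 1/8 s, in which the tool goes at most 62.5 mm and 10.7 degrees, less where a joint would pass 70% of its speed; a pose out of reach is approached as far as the arm can. A call with a gripper value outside its range is refused whole. OPENING is the finger opening in mm, from 0 to 87, set as the call begins (- or left out, the last holds). The fingers move at their own pace and stop on an object; FORCE is the grip in N (left out, the last holds). Time passes only in rows, so rows that repeat a pose let the fingers close. It gives the time, the measured TCP pose, the force, the opening and the grip force at its end, in the units of the state.
- ctrl.get_state(): the state, without advancing time (a new reading comes with each control period).
- ctrl.get_image(name): name is "side" or "top"; returns (picture, depth): 400x640x3 uint8, red, green, blue; 400x640 float32, m along the optical axis (not along the pixel's ray), 0 where there is no reading.
- ctrl.camera_params(name): a dict with "mtx" (3x3 intrinsics, pixels), "T" (4x4, takes a point from camera to world coordinates). Camera axes: x right, y down, z forward; pixel columns grow to the right and rows downward; lengths in m; the calibration is good to about 2 mm. A picture is of the moment at which its call begins. camera_params takes no time and is no camera call.
- ctrl.close_job(): hands the job in; it is judged then, once.
The state is a dict: "time": time; "joint_positions": joint angles; "qd": joint speeds; "joint_torque": joint torques, N m; "position": TCP position; "tool_rot": TCP orientation; "ft_force": force on the tool from outside, world axes, zero at the start; "torque": the same for the moment, N m; "grip_width": opening from 0.0 (shut) to 1.0 (fully open); "grip_force": force on a finger pad.
Only numpy, scipy, OpenCV 4.12 (cv2) and the standard library are available. Lean on these libraries where they do the work, as an engineer would, in place of code of your own. Each camera call takes 0.05 s, during which the arm holds its last target. There are 200 camera calls.

## Working session

There is one attempt and no reset: what is moved stays moved. The work goes in short steps, Python scripts to look and compute and a shell command to move; the robot and the scene stay as the last step left them, time stands still between calls to the robot, and variables do not carry over. Pictures are saved under pics/ and viewed, at most 10 in all, crops included, and the job is handed in when it is done.

```bash
mkdir -p pics; ls
python3 - <<'E'
from bench import ctrl
import cv2,numpy as np
for n in("top","side"):
    im,d=ctrl.get_image(n); cv2.imwrite(f"pics/{n}0.png",im[:,:,::-1]); np.savez(f"{n}0.npz",im=im,d=d)
    p=ctrl.camera_params(n); print(n,p["mtx"],p["T"])
s=ctrl.get_state();print(s["time"],s["position"],s["tool_rot"],s["ft_force"])
E
```

```text
pics
top [[381.84947066   0.         319.29443926]
 [  0.         381.84947066 205.59828632]
 [  0.           0.           1.        ]] [[ 0.00903483 -0.99640566  0.08422667  0.60912903]
 [-0.99994036 -0.00848572  0.0068752   0.17012222]
 [-0.00613576 -0.08428377 -0.9964229   0.95736291]
 [ 0.          0.          0.          1.        ]]
side [[398.73775908   0.         315.81801703]
 [  0.         398.73775908 196.73637996]
 [  0.           0.           1.        ]] [[-0.96828873 -0.11945028  0.21942781  0.43274766]
 [-0.24849038  0.36950721 -0.89538648  1.17935244]
 [ 0.02587401 -0.92151834 -0.38747192  0.49516788]
 [ 0.          0.          0.          1.        ]]
0.1 [0.17002804 0.62688744 0.23555865] [-4.14678237e-01 -3.11395129e+00  2.69303824e-03] [0.07756488 0.56302716 0.09014336]
```

View pics/top0.png

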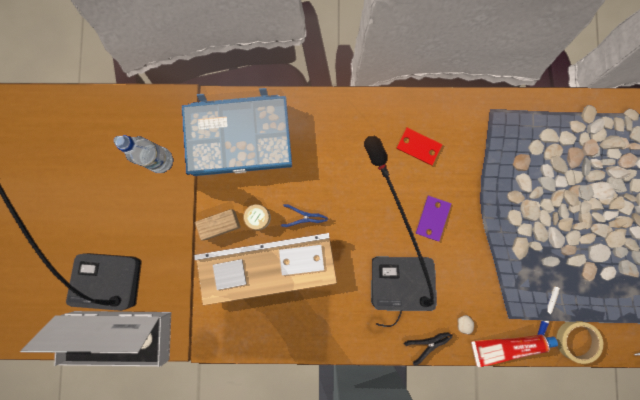

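View pics/side0.png

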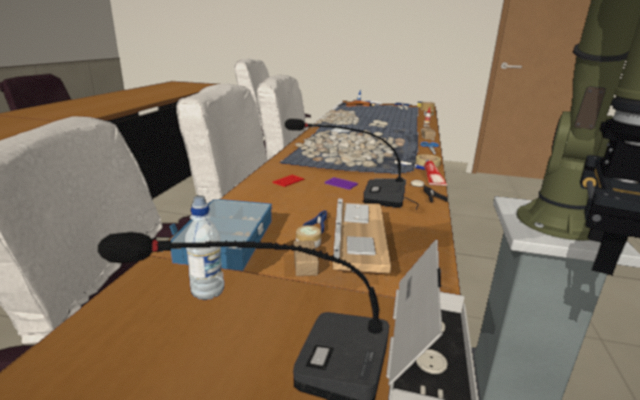

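The top view shows the ledge at about (267,270), with the label plate (holes near (289,262) and (318,258)) on its right half (-y). The blank plate is at (229,275), the rail runs from (196,253) to (329,238), and mics stand on both sides. The label plate therefore has to go towards the ledge's -y end.

```bash
cat > h.py <<'E'
import numpy as np,cv2
from bench import ctrl
def ray(n,uv,z):
    p=ctrl.camera_params(n);uv=np.atleast_2d(uv).astype(float)
    d=np.c_[uv,np.ones(len(uv))]@np.linalg.inv(p["mtx"]).T@p["T"][:3,:3].T
    o=p["T"][:3,3]; return (o+d*((z-o[2])/d[:,2])[:,None])[:,:2]
def proj(n,P):
    p=ctrl.camera_params(n);T=np.linalg.inv(p["T"]);c=np.atleast_2d(P)@T[:3,:3].T+T[:3,3]
    q=c@p["mtx"].T;return q[:,:2]/q[:,2:]
def plates(n,im,poly,z=.051,lo=0,hi=60,vmin=130):
    hsv=cv2.cvtColor(im,cv2.COLOR_RGB2HSV)
    m=cv2.inRange(hsv,(0,0,vmin),(180,hi,255)); r=np.zeros_like(m); cv2.fillPoly(r,[np.int32(poly)],255); m&=r
    cs,_=cv2.findContours(m,cv2.RETR_EXTERNAL,cv2.CHAIN_APPROX_NONE)
    out=[]
    for c in cs:
        if cv2.contourArea(c)<100: continue
        w=ray(n,c[:,0,:],z); out.append((cv2.minAreaRect(np.float32(w*1000)),c))
    return m,out
E
python3 - <<'E'
from h import *
im=np.load("top0.npz")["im"];d=np.load("top0.npz")["d"]
print("tcp proj side/top",proj("side",[.17,.627,.237]),proj("top",[.17,.627,.237]))
m,o=plates("top",im,[(190,225),(345,225),(345,310),(190,310)])
for r,c in o: print(np.round(r[0],1),np.round(r[1],1),round(r[2],1),cv2.boundingRect(c))
print("rail top ends guess",ray("top",[(196,253),(329,238)],.056))
# world points from depth: ledge top pixels
p=ctrl.camera_params("top");v,u=np.mgrid[:400,:640]
P=np.c_[u.ravel(),v.ravel(),np.ones(u.size)]@np.linalg.inv(p["mtx"]).T*d.reshape(-1,1)
W=(P@p["T"][:3,:3].T+p["T"][:3,3]).reshape(400,640,3)
k=(W[...,2]>.035)&(W[...,2]<.065);k[:225]=0;k[315:]=0;k[:,:190]=0;k[:,345:]=0
cs,_=cv2.findContours(k.astype(np.uint8),cv2.RETR_EXTERNAL,cv2.CHAIN_APPROX_NONE);c=max(cs,key=cv2.contourArea)
r=cv2.minAreaRect(np.float32(W[k][:,:2]*1000));print("ledge depth rect",r)
r=cv2.minAreaRect(np.float32(ray("top",c[:,0],.045)*1000));print("ledge contour rect",r)
# mic heights
k2=(W[...,2]>.06);print("tall pts cols 340-440:",[(q,np.round(W[k2&(abs(u-q)<3)&(v>100)&(v<330)].max(0),3)) if (k2&(abs(u-q)<3)&(v>100)&(v<330)).any() else q for q in range(335,440,20)])
cr=im[220:320,185:350];a=cv2.resize(cr,None,fx=4.8,fy=4.8,interpolation=cv2.INTER_CUBIC);cv2.imwrite("pics/crop0.png",a[:,:,::-1])
E
```

```text
tcp proj side/top [[601.71196709 245.14913514]] [[ 64.48389401 481.61927977]]
[522.3 386.8] [60.3 71.2] 11.1 (213, 259, 33, 31)
[558.  218.1] [ 60.9 101.1] 7.3 (279, 245, 45, 30)
[587.9 312.7] [ 12.5 321.6] 9.8 (194, 233, 135, 27)
rail top ends guess [[0.57111432 0.46494532]
 [0.60904519 0.15282597]]
ledge depth rect ((569.8408813476562, 307.8205871582031), (189.54457092285156, 319.6786193847656), 9.76756477355957)
ledge contour rect ((535.599609375, 303.169189453125), (119.77007293701172, 322.49078369140625), 9.799251556396484)
tall pts cols 340-440: [(335, array([0.609, 0.17 , 0.957])), (355, array([0.609, 0.17 , 0.957])), (375, array([0.804, 0.17 , 0.957])), (395, array([0.709, 0.17 , 0.957])), (415, array([0.62 , 0.17 , 0.957])), (435, array([0.609, 0.17 , 0.957]))]
```

View pics/crop0.png

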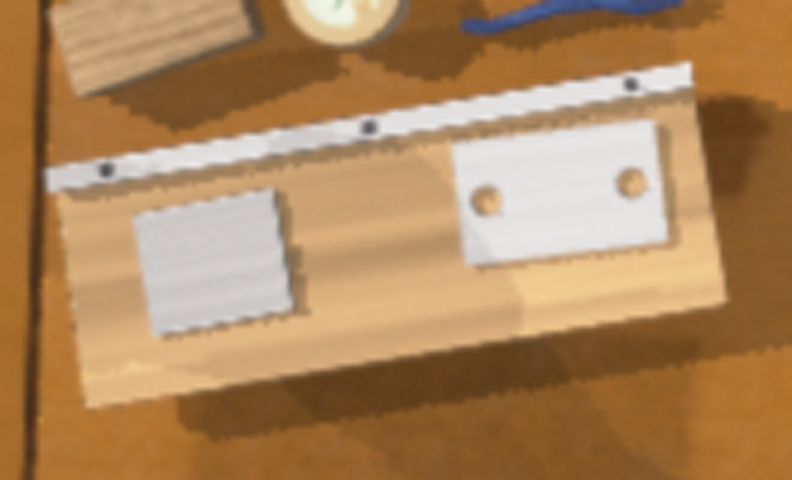

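```bash
python3 -m inch '[[0,0,50,0,0,0],[0,0,94,0,0,0],[0,0,94,0,0,0],[36,-47,94,0,0,-7],[72,-93,94,0,0,-14],[108,-140,94,0,0,-22],[144,-187,94,0,0,-29],[180,-233,94,0,0,-36],[216,-280,94,0,0,-43],[252,-327,94,0,0,-50],[288,-373,94,0,0,-58],[324,-420,94,0,0,-65],[324,-420,94,0,0,-65],[324,-420,94,0,0,-65],[324,-420,94,0,0,-65]]' 20 10; python3 -c "
from h import *
s=ctrl.get_state();print(s['joint_positions'],s['ft_force']);R=cv2.Rodrigues(s['tool_rot'])[0];print(R.round(3),np.degrees(np.arctan2(R[1,1],R[0,1])))"
```

```text
time: 1.98
position: [0.493, 0.209, 0.3299]
tool_rot: [-2.018, -2.406, 0.001]
ft_force: [-0.7, 0.5, -0.2]
grip_width: 0.231
grip_force: 0.0
[-0.8125658   0.04083621  0.3767156   1.59609105 -0.01540398  1.50862893
 -0.26015163] [-0.71424633  0.51055272 -0.21798032]
[[-0.174  0.985 -0.001]
 [ 0.985  0.174 -0.   ]
 [ 0.    -0.001 -1.   ]] 10.027339292757757
```

```bash
python3 -m inch '[[1,-2,-55,0,0,0],[1,-2,-110,0,0,0],[1,-2,-165,0,0,0],[1,-2,-215,0,0,0],[1,-2,-245,0,0,0],[1,-2,-260,0,0,0],[1,-2,-266,0,0,0],[1,-2,-267,0,0,0],[1,-2,-267,0,0,0],[1,-2,-267,0,0,0]]'
python3 - <<'E'
from h import *
im,d=ctrl.get_image("side");cr=im[190:285,320:410];cv2.imwrite("pics/side1.png",cv2.resize(cr,None,fx=6,fy=6,interpolation=cv2.INTER_CUBIC)[:,:,::-1])
E
```

```text
time: 3.22
position: [0.4958, 0.2057, 0.0645]
tool_rot: [2.023, 2.403, 0.003]
ft_force: [0.7, 0.3, -0.3]
grip_width: 0.235
grip_force: 0.0
```

View pics/side1.png

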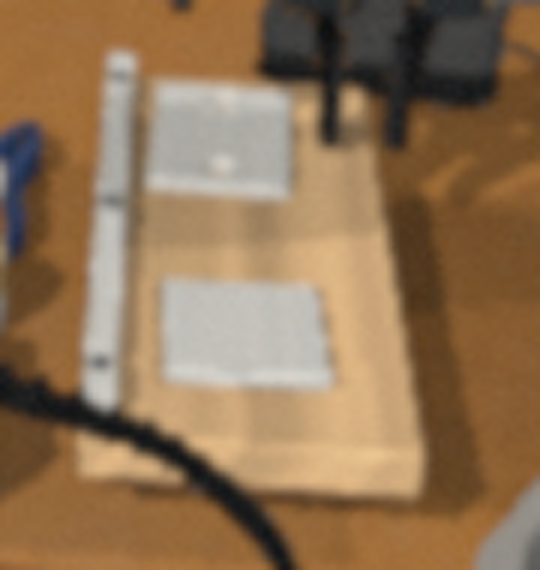

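The side view shows the gripper clear of both plates, with its front finger about 12 mm on the near side of the label plate. I'll lower it 3 mm and push in gently.

```bash
python3 -m inch '[[0,0,-3,0,0,0],[0,0,-3,0,0,0],[0,0,-3,0,0,0],[3,0.5,-3,0,0,0],[6,1,-3,0,0,0],[9,1.5,-3,0,0,0],[12,2,-3,0,0,0],[14,2.5,-3,0,0,0],[15,2.5,-3,0,0,0],[15,2.5,-3,0,0,0],[15,2.5,-3,0,0,0]]'
python3 - <<'E'
from h import *
im,d=ctrl.get_image("side");cr=im[190:285,320:410];cv2.imwrite("pics/side2.png",cv2.resize(cr,None,fx=6,fy=6,interpolation=cv2.INTER_CUBIC)[:,:,::-1])
E
```

```text
time: 4.65
position: [0.5101, 0.2079, 0.0606]
tool_rot: [2.023, 2.403, 0.0]
ft_force: [-0.5, -0.6, -0.3]
grip_width: 0.233
grip_force: 0.0
```

View pics/side2.png

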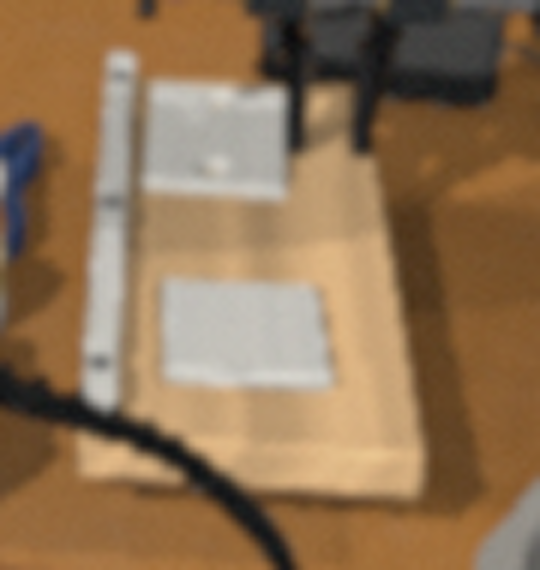

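Contact is made and the plate has shifted 1–2 mm. Pushing on.

```bash
python3 -m inch '[[2,0.3,0,0,0,0],[4,0.7,0,0,0,0],[6,1,0,0,0,0],[8,1.4,0,0,0,0],[8,1.4,0,0,0,0]]'; python3 -m inch '[[1,0.2,0,0,0,0],[1,0.2,0,0,0,0]]';python3 -m inch '[[1,0.2,0,0,0,0],[1,0.2,0,0,0,0]]'
python3 - <<'E'
from h import *
im,d=ctrl.get_image("side");cr=im[190:285,320:410];cv2.imwrite("pics/side3.png",cv2.resize(cr,None,fx=6,fy=6,interpolation=cv2.INTER_CUBIC)[:,:,::-1])
E
```

```text
time: 5.32
position: [0.5183, 0.2093, 0.0606]
tool_rot: [2.023, 2.403, 0.0]
ft_force: [0.1, 0.3, 0.1]
grip_width: 0.23
grip_force: 0.0
time: 5.58
position: [0.5185, 0.2093, 0.0604]
tool_rot: [-2.022, -2.403, 0.002]
ft_force: [-2.6, -1.1, 1.0]
grip_width: 0.23
grip_force: 1.6
time: 5.82
position: [0.5185, 0.2094, 0.0604]
tool_rot: [-2.021, -2.402, 0.005]
ft_force: [-5.7, -0.5, 4.3]
grip_width: 0.23
grip_force: 3.1
```

View pics/side3.png

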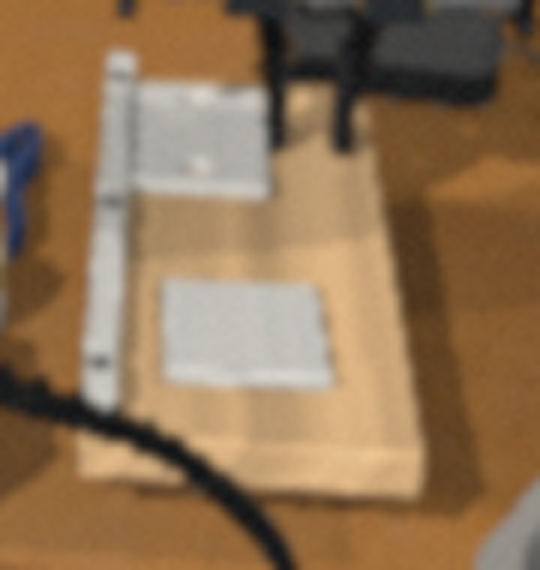

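The plate is now against the rail (contact force, no visible gap). Next I'll back off, lift over, and go down in the gap behind its trailing end.

```bash
python3 -m inch '[[-6,-1,0,0,0,0],[-12,-2,0,0,0,0],[-12,-2,20,0,0,0],[-12,-2,40,0,0,0],[0,28,40,0,0,0],[17,54,40,0,0,0],[34.5,81,40,0,0,0],[34.5,81,40,0,0,0],[34.5,81,20,0,0,0],[34.5,81,5,0,0,0],[34.5,81,0,0,0,0],[34.5,81,0,0,0,0],[34.5,81,0,0,0,0]]'
python3 - <<'E'
from h import *
im,d=ctrl.get_image("side");cr=im[190:285,320:410];cv2.imwrite("pics/side4.png",cv2.resize(cr,None,fx=6,fy=6,interpolation=cv2.INTER_CUBIC)[:,:,::-1])
E
```

```text
time: 7.5
position: [0.5547, 0.2904, 0.0604]
tool_rot: [2.023, 2.403, 0.0]
ft_force: [0.3, 0.6, 0.2]
grip_width: 0.229
grip_force: 0.0
```

View pics/side4.png

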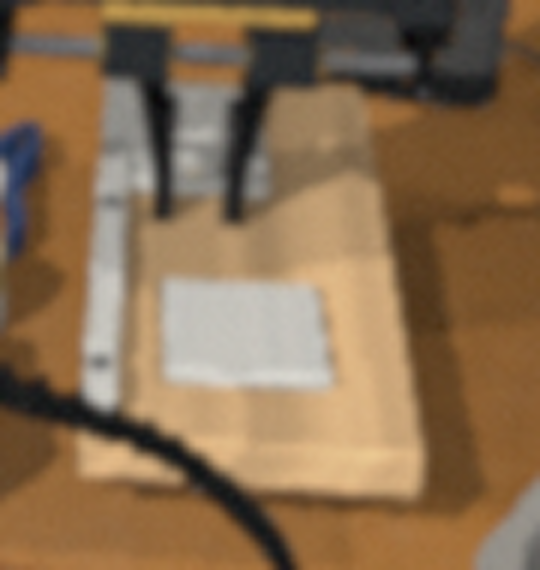

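The fingers sit in the gap, centred behind the trailing end of the plate and clear of the rail and the blank. Pushing along -y now.

```bash
python3 -m inch '[[0.7,-4,0,0,0,0],[1.4,-8,0,0,0,0],[2,-12,0,0,0,0],[2.8,-16,0,0,0,0],[3.5,-20,0,0,0,0],[4.1,-24,0,0,0,0],[4.8,-28,0,0,0,0],[5.5,-32,0,0,0,0],[6.2,-36,0,0,0,0],[6.9,-40,0,0,0,0],[7.6,-44,0,0,0,0],[8.3,-48,0,0,0,0],[9,-52,0,0,0,0],[9.6,-56,0,0,0,0],[10.2,-59,0,0,0,0],[10.5,-61,0,0,0,0],[10.5,-61,0,0,0,0],[10.5,-61,0,0,0,0]]'
python3 - <<'E'
from h import *
im,d=ctrl.get_image("side");cr=im[190:285,320:410];a=cv2.resize(cr,None,fx=6,fy=6,interpolation=cv2.INTER_CUBIC)
im,d=ctrl.get_image("top");np.savez("top5.npz",im=im);b=cv2.resize(im[220:320,280:360],None,fx=3.2,fy=5.7)
cv2.imwrite("pics/p5.png",np.hstack([a,b])[:,:,::-1])
E
```

```text
time: 9.8
position: [0.5652, 0.2297, 0.0606]
tool_rot: [2.023, 2.404, 0.0]
ft_force: [0.0, 0.3, 0.0]
grip_width: 0.232
grip_force: 0.0
```

View pics/p5.png

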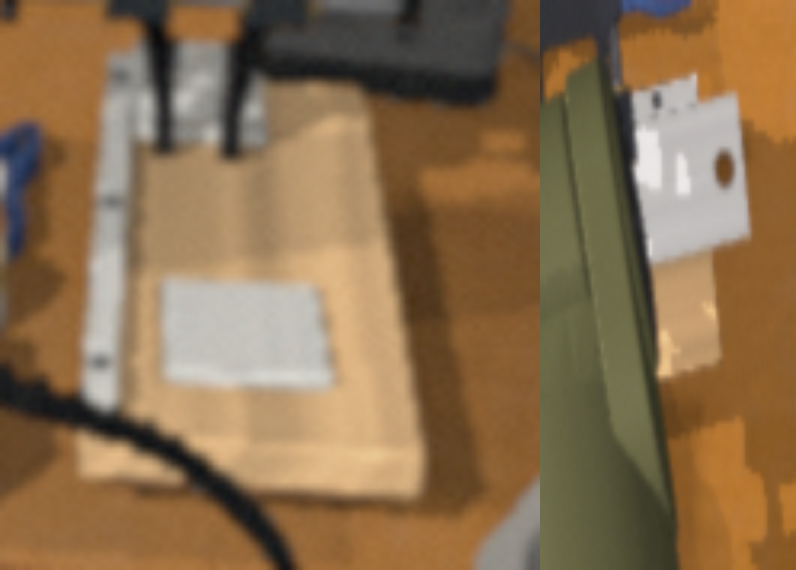

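The hole is just clearing the ledge end, with its long side at the rail. I'll compute the exact overhang.

```bash
cat >> h.py <<'E'
def L(w):
    q=w*1000-[535,303.4];t=np.radians(9.8);return q@np.array([[np.cos(t),-np.sin(t)],[np.sin(t),np.cos(t)]])
E
python3 -c "
from h import *
print('plate lead corners',L(ray('top',[(342,236.7),(345.6,261.8)],.051)).round(1),'hole',L(ray('top',[(280+185/3.2,220+168/5.7)],.05)),'ledge end',L(ray('top',[(280+172/3.2,220+260/5.7),(280+180/3.2,220+358/5.7)],.045)))
print(L(ctrl.get_state()['position'][None,:2]))"
```

```text
plate lead corners [[  45.4 -191.9]
 [ -14.  -190.5]] hole [[  17.32890301 -177.21428784]] ledge end [[ -18.73692242 -161.63931152]
 [ -59.27258305 -160.85374187]]
[[ 17.16023901 -77.66463242]]
```

```bash
python3 -m inch '[[0.3,-2,0,0,0,0],[0.7,-4,0,0,0,0],[0.7,-4,0,0,0,0],[0.7,-4,0,0,0,0],[-1,4,0,0,0,0],[-2,10,0,0,0,0],[-2,10,20,0,0,0],[-2,10,70,0,0,0],[-2,10,130,0,0,0],[-2,10,190,0,0,0],[-2,10,250,0,0,0],[-2,10,270,0,0,0],[-40,55,270,0,0,0],[-80,110,270,0,0,0],[-110,160,270,0,0,0],[-140,210,270,0,0,0],[-140,260,270,0,0,0],[-140,260,270,0,0,0]]'
python3 - <<'E'
from h import *
im,d=ctrl.get_image("top");np.savez("top6.npz",im=im)
m,o=plates("top",im,[(190,225),(355,225),(355,310),(190,310)])
for r,c in o: print(np.round(r[0],1),np.round(r[1],1),round(r[2],1),cv2.boundingRect(c),L(np.array([r[0]])/1000))
cv2.imwrite("pics/p6.png",cv2.resize(im[220:320,185:355],None,fx=4.7,fy=4.7,interpolation=cv2.INTER_CUBIC)[:,:,::-1])
E
```

```text
time: 12.15
position: [0.4223, 0.4938, 0.3303]
tool_rot: [-2.014, -2.41, 0.0]
ft_force: [0.2, 0.2, -0.5]
grip_width: 0.233
grip_force: 0.0
[522.3 387.1] [60.4 70.8] 11.4 (213, 259, 33, 31) [[ 1.69777319 84.61661899]]
[561.6 291.4] [ 72.2 354.8] 9.6 (194, 233, 153, 35) [[ 24.14457352 -16.36659229]]
```

View pics/p6.png

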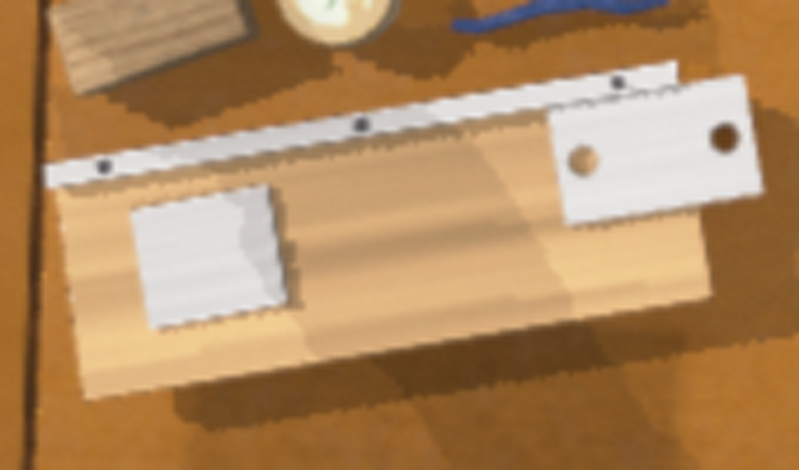

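The label plate sits at the rail with its leading hole past the ledge end, and the blank plate hasn't moved. I'll fit its near edge to check that it's flush.

```bash
cat > fit.py <<'E'
from h import *
ims=[ctrl.get_image("top")[0].astype(float) for _ in range(2)];im=np.mean(ims,0)
g=cv2.cvtColor(np.uint8(im),cv2.COLOR_RGB2HSV)[...,1].astype(float)
def edge(P0,P1,dirn,z,N=40):   # ledge frame; subpixel saturation edge along dirn
    t=np.radians(9.8);R=np.array([[np.cos(t),-np.sin(t)],[np.sin(t),np.cos(t)]]);out=[]
    s=np.arange(-8,8.01,.25)
    for f in np.linspace(0,1,N):
        l=(1-f)*np.array(P0)+f*np.array(P1)+s[:,None]*np.array(dirn)
        w=(l@R.T+[535,303.4])/1000;uv=proj("top",np.c_[w,np.full(len(w),z)]).astype(np.float32)
        v=cv2.remap(g.astype(np.float32),uv[:,0][None],uv[:,1][None],cv2.INTER_LINEAR)[0]
        k=np.argmax(np.convolve(abs(np.diff(v)),np.ones(6),'same'));out.append(l[k]+.125*np.array(dirn))
    return np.array(out)
for n,a,b,d,z in [("plate near",(-12,-103),(-12,-155),(1,0),.051),("plate near out",(-12,-165),(-12,-190),(1,0),.051),("rail far",(60,-100),(60,60),(1,0),.056),("lead end",(-5,-195),(40,-195),(0,1),.051),("ledge front",(-60,-100),(-60,100),(1,0),.045)]:
    e=edge(a,b,d,z);i=0 if d[0] else 1
    p=np.polyfit(e[:,1-i],e[:,i],1);m=np.median(e[:,i]);print(n,"med",m.round(1),"slope deg",np.degrees(np.arctan(p[0])).round(2),"std",(e[:,i]-np.polyval(p,e[:,1-i])).std().round(2))
E
python3 fit.py
```

```text
plate near med -12.1 slope deg 0.21 std 0.61
plate near out med -12.6 slope deg -0.94 std 0.54
rail far med 60.9 slope deg -0.11 std 0.63
lead end med -194.8 slope deg 0.0 std 0.59
ledge front med -60.6 slope deg -0.13 std 0.54
```

```bash
python3 -c "
from bench import ctrl
print(ctrl.close_job())"
```

```text
the job is handed in; nothing more can be done
None
```

The job is handed in: the two-hole plate lies against the rail with its leading hole about 14 mm clear of the ledge's -y end and its centre about 15 mm inside it, and the blank plate has not moved; I took no final measurement of the things behind the ledge.

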